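# Test pieces to the soaking rack in order

## Robot

A 6-joint arm with a two-finger parallel gripper is mounted at the origin on the work surface. World frame = base frame: x ahead of the robot, y to its left, z up, the work surface at z = 0. Lengths are in mm, angles in degrees, forces in N, time in s.
With the tool pointing down it reaches from about 300 to 850 mm from the base axis. Payload 4.2 kg.
Tool frame: the origin (TCP) lies midway between the tips of the shut fingers; the grasp point (between the pads) lies 19 mm behind it; z points along the fingers, y is the line along which they close (so a half turn about z gives the same grasp; the last joint's range is limited). The gripper opens to 91 mm and grips with 3 to 60 N. Pads are 32 mm wide; open, the fingers measure 118 mm over their backs; the gripper's body (76 mm by 178 mm) begins 60 mm behind the grasp point.
Start: joints at [-72.823, 18.312, 89.639, -0, 72.044, -1.146], TCP at [180.77, -545.862, 213.976] pointing down, gripper open.
Joint ranges: [-177.97, 177.97], [-48.28, 115.42], [12.27, 149.76], [-77.06, 257.06], [2.81, 150.46], [-146.56, 146.56]. Speed limits (degrees/s): [147.25, 147.25, 180, 180, 180, 180].

## Interface

Orientations are given as [roll, pitch, yaw] about the fixed x, y, z axes, in that order (R = Rz(yaw) Ry(pitch) Rx(roll)).
In Python, from workcell import state, grab_frame, camera_model, job_done gives the robot as it stands.
- The arm moves only by the shell command python3 -m pendant FILE [OPENING] [FORCE], which reads ROWS from the file FILE. ROWS is a JSON list of rows, 1 to 8 of them, each an object with the fields sx, sy, sz (the shift in shares of the most that a row can go, 1 being 50 mm), rx, ry, rz (a rotation vector in a scale on which 1.0 is pi/2 rad); a field left out counts as zero; each row shifts and turns the commanded pose from where the row before left it, along the tool's axes as they then stand; what a row does not reach is not made up. A row lasts 1/10 s, in which the tool goes at most 50 mm and 8.59 degrees, less where a joint would pass 70% of its speed; a pose out of reach is approached as far as the arm can. OPENING is the finger opening in mm, set as the command begins (- or left out keeps the last). The fingers move at their own pace and stop on an object; FORCE is the grip in N (left out, the last holds). Time passes only in rows, so rows that do not move let the fingers close. It prints the time, the measured TCP pose, the force, the opening and the grip force at its end. A shift or turn number past 1, either way, is cut back to 1. Input that does not fit is refused with a message, and nothing moves.
- state(): the state, without advancing time (a new reading comes with each control period).
- grab_frame(name): name is "scene" or "top"; returns the picture (400x640x3 uint8, blue, green, red); there is no depth.
- camera_model(name): a dict with "fx", "fy", "cx", "cy" (pixels), "D" ([k1, k2, p1, p2, k3] as OpenCV has them; the pictures are not rectified), "T" (4x4, takes a point from camera to world coordinates). Camera axes: x right, y up, looking along -z (the intrinsics and any distortion apply to the point x, -y, -z); pixel columns grow to the right and rows downward; lengths in mm; the calibration is good to about 2 mm. A picture is of the moment at which its call begins. camera_model takes no time and is no camera call.
- job_done(): hands the job in; it is judged then, once.
The state is a dict: "time_s": time; "qpos": joint angles; "qvel": joint speeds; "effort": joint torques, N m; "ee_pos": TCP position; "ee_rot": TCP orientation; "force": force on the tool from outside, world axes, zero at the start; "torque": the same for the moment, N m; "gripper_width": finger opening in mm; "gripper_force": force on a finger pad.
Only numpy, scipy, OpenCV 4.12 (cv2) and the standard library are available. Lean on these libraries where they do the work, as an engineer would, in place of code of your own. Each camera call takes 0.05 s, during which the arm holds its last target. There are 200 camera calls.

## Task

Move the four cream brick test pieces from the dishes on the timber drying board to the steel soaking rack, one to a bay, each standing upright in the middle of its bay and set down softly rather than dropped. Keep their order counted from the handles, so that each piece can later go back to its own dish: the piece nearest the board's handle goes in the bay nearest the rack's handle, the next piece in the next bay, and so on.

Things in the scene. Friction and masses are not known exactly. Their poses are not given: they have to be found in the camera images.
- wide_core: One of the four cut brick test pieces: drilled round core, upright, diameter 50 mm, height 52 mm, 0.19 kg. Cream brick like the other three pieces. Origin: centre of its underside, z up.
- slim_core: One of the four cut brick test pieces: drilled round core, upright, diameter 30 mm, height 68 mm, 0.09 kg. Cream brick like the other three pieces. Origin: centre of its underside, z up.
- prism: One of the four cut brick test pieces: sawn square prism, upright, 36 x 36 mm in plan, height 60 mm, 0.145 kg. Its sides stand nearly square to the board. Cream brick like the other three pieces. Origin: centre of its underside, z up.
- slip: One of the four cut brick test pieces: sawn slip standing on edge, 24 mm thick (its x) by 48 mm wide (its y), height 58 mm, 0.125 kg. Its thickness x lies nearly along the board's x, across the row. Cream brick like the other three pieces. Origin: centre of its underside, z up.
- dish_wide_core: Fixed shallow round aluminium tare dish, outside diameter 68 mm, rim 9 mm high, in which the wide core stands at the start. Origin: centre of its underside; its floor is 3 mm above that. It stays where it is, on the drying board, and so shows afterwards where that piece came from.
- dish_slim_core: Fixed shallow round aluminium tare dish, outside diameter 68 mm, rim 9 mm high, in which the slim core stands at the start. Origin: centre of its underside; its floor is 3 mm above that. It stays where it is, on the drying board, and so shows afterwards where that piece came from.
- dish_prism: Fixed shallow round aluminium tare dish, outside diameter 68 mm, rim 9 mm high, in which the prism stands at the start. Origin: centre of its underside; its floor is 3 mm above that. It stays where it is, on the drying board, and so shows afterwards where that piece came from.
- dish_slip: Fixed shallow round aluminium tare dish, outside diameter 68 mm, rim 9 mm high, in which the slip stands at the start. Origin: centre of its underside; its floor is 3 mm above that. It stays where it is, on the drying board, and so shows afterwards where that piece came from.
- drying_board: Fixed plywood board, 100 (x) by 300 mm (y, the row). Origin: centre of its underside, on the bench; top 18 mm up. Four dishes stand on it at x = 0, y = +108, +36, -36, -108 mm; which piece is in which is shuffled. A dark steel bow handle sticks out 30 mm from its +y end: y = +108 mm is the place nearest the handle.
- soaking_rack: Fixed stainless rack, 110 (x) by 300 mm (y, the row). Origin: centre of its underside, on the bench; perforated floor 13 mm up. Wire hoops across it (tops 35 mm up) part four bays, 67 mm clear, centred at x = 0, y = -108, -36, +36, +108 mm; side rails at x = +-50 mm, tops 22 mm up. A steel bow handle sticks out 30 mm from its -y end: y = -108 mm is the bay nearest the handle.
Not all that is in view belongs to the job. What is shaped like the wide_core but pink is not meant. What is shaped like the slip but brown is not meant.

How it is judged (in metres and radians):
At the end, for the whole second after the job is handed in: Each piece stands in the bay whose rank from the rack's handle equals its dish's rank from the board's handle: within 15 mm of the bay centre along and across, on the floor (origin 9 to 18 mm above the rack's), upright within 0.1 rad, released, at rest (((y of dish_wide_core in the frame of drying_board between 0.098 and 0.118 m and y of wide_core in the frame of soaking_rack between -0.123 and -0.093 m) or (y of dish_wide_core in the frame of drying_board between 0.026 and 0.046 m and y of wide_core in the frame of soaking_rack between -0.051 and -0.021 m) or (y of dish_wide_core in the frame of drying_board between -0.046 and -0.026 m and y of wide_core in the frame of soaking_rack between 0.021 and 0.051 m) or (y of dish_wide_core in the frame of drying_board between -0.118 and -0.098 m and y of wide_core in the frame of soaking_rack between 0.093 and 0.123 m)) and x of wide_core in the frame of soaking_rack between -0.015 and 0.015 m and z of wide_core in the frame of soaking_rack between 0.009 and 0.018 m and angle between each of wide_core, slim_core, prism, slip's own z axis and vertical below 0.1 rad and linear speed of each of wide_core, slim_core, prism, slip below 0.02 m/s and angular speed of each of wide_core, slim_core, prism, slip below 0.2 rad/s and ((y of dish_slim_core in the frame of drying_board between 0.098 and 0.118 m and y of slim_core in the frame of soaking_rack between -0.123 and -0.093 m) or (y of dish_slim_core in the frame of drying_board between 0.026 and 0.046 m and y of slim_core in the frame of soaking_rack between -0.051 and -0.021 m) or (y of dish_slim_core in the frame of drying_board between -0.046 and -0.026 m and y of slim_core in the frame of soaking_rack between 0.021 and 0.051 m) or (y of dish_slim_core in the frame of drying_board between -0.118 and -0.098 m and y of slim_core in the frame of soaking_rack between 0.093 and 0.123 m)) and x of slim_core in the frame of soaking_rack between -0.015 and 0.015 m and z of slim_core in the frame of soaking_rack between 0.009 and 0.018 m and ((y of dish_prism in the frame of drying_board between 0.098 and 0.118 m and y of prism in the frame of soaking_rack between -0.123 and -0.093 m) or (y of dish_prism in the frame of drying_board between 0.026 and 0.046 m and y of prism in the frame of soaking_rack between -0.051 and -0.021 m) or (y of dish_prism in the frame of drying_board between -0.046 and -0.026 m and y of prism in the frame of soaking_rack between 0.021 and 0.051 m) or (y of dish_prism in the frame of drying_board between -0.118 and -0.098 m and y of prism in the frame of soaking_rack between 0.093 and 0.123 m)) and x of prism in the frame of soaking_rack between -0.015 and 0.015 m and z of prism in the frame of soaking_rack between 0.009 and 0.018 m and ((y of dish_slip in the frame of drying_board between 0.098 and 0.118 m and y of slip in the frame of soaking_rack between -0.123 and -0.093 m) or (y of dish_slip in the frame of drying_board between 0.026 and 0.046 m and y of slip in the frame of soaking_rack between -0.051 and -0.021 m) or (y of dish_slip in the frame of drying_board between -0.046 and -0.026 m and y of slip in the frame of soaking_rack between 0.021 and 0.051 m) or (y of dish_slip in the frame of drying_board between -0.118 and -0.098 m and y of slip in the frame of soaking_rack between 0.093 and 0.123 m)) and x of slip in the frame of soaking_rack between -0.015 and 0.015 m and z of slip in the frame of soaking_rack between 0.009 and 0.018 m); the robot touches nothing.
It fails at once if a test piece strikes the soaking rack with more than 45 N (rammed or thrown down) (contact force between any of wide_core, slim_core, prism, slip and soaking_rack above 45 N).
It fails at once if a test piece is dropped: it comes down on the rack (less than 25 mm above its floor) faster than 0.55 m/s ((x of wide_core in the frame of soaking_rack between -0.06 and 0.06 m and y of wide_core in the frame of soaking_rack between -0.15 and 0.15 m and z of wide_core in the frame of soaking_rack below 0.038 m and linear speed of wide_core above 0.55 m/s) or (x of slim_core in the frame of soaking_rack between -0.06 and 0.06 m and y of slim_core in the frame of soaking_rack between -0.15 and 0.15 m and z of slim_core in the frame of soaking_rack below 0.038 m and linear speed of slim_core above 0.55 m/s) or (x of prism in the frame of soaking_rack between -0.06 and 0.06 m and y of prism in the frame of soaking_rack between -0.15 and 0.15 m and z of prism in the frame of soaking_rack below 0.038 m and linear speed of prism above 0.55 m/s) or (x of slip in the frame of soaking_rack between -0.06 and 0.06 m and y of slip in the frame of soaking_rack between -0.15 and 0.15 m and z of slip in the frame of soaking_rack below 0.038 m and linear speed of slip above 0.55 m/s)).
It also fails if it takes over 120 s, if anything falls off the work surface, if the arm or the gripper's body presses on something with over 40 N, if the wrist force passes 120 N, or if a joint passes its speed limit or range.

## Working session

There is one attempt and no reset: what is moved stays moved. The work goes in short steps, Python scripts to look and compute and a shell command to move; the robot and the scene stay as the last step left them, time stands still between calls to the robot, and variables do not carry over. Pictures are saved under pics/ and viewed, at most 14 in all, crops included, and the job is handed in when it is done.

```bash
mkdir -p pics; ls; python3 - <<'E'
from workcell import *
import cv2
for n in("top","scene"):
    cv2.imwrite(f"pics/{n}0.png",grab_frame(n)); m=camera_model(n); print(n,m)
s=state();print(s['ee_pos'],s['ee_rot'],s['gripper_width'],s['time_s'])
E
```

```text
pics
top {'fx': 470.2610113920349, 'fy': 470.2610113920349, 'cx': 319.8465565461419, 'cy': 201.72088646097876, 'D': array([-0.01338089,  0.        ,  0.        ,  0.        ,  0.        ]), 'T': array([[-9.67800048e-03,  9.80410611e-01, -1.96726639e-01,
         2.81360765e+02],
       [-9.99629786e-01, -1.44887913e-02, -2.30296575e-02,
        -5.99090807e+00],
       [-2.54288518e-02,  1.96430927e-01,  9.80187872e-01,
         1.04062536e+03],
       [ 0.00000000e+00,  0.00000000e+00,  0.00000000e+00,
         1.00000000e+00]])}
scene {'fx': 463.9935475674562, 'fy': 463.9935475674562, 'cx': 320.16699314629574, 'cy': 204.4173496269564, 'D': array([0.00501306, 0.        , 0.        , 0.        , 0.        ]), 'T': array([[ 7.29666878e-01, -4.15722168e-01,  5.42919262e-01,
         1.15968410e+03],
       [ 6.83621201e-01,  4.61784005e-01, -5.65170405e-01,
        -7.31240144e+02],
       [-1.57575653e-02,  7.83537243e-01,  6.21144981e-01,
         8.60104950e+02],
       [ 0.00000000e+00,  0.00000000e+00,  0.00000000e+00,
         1.00000000e+00]])}
[ 180.63200527 -545.43731855  213.20560079] [-1.79911340e+02 -2.64169689e-03  1.83218942e+01] 91.31954530335558 0.1
```

View pics/top0.png

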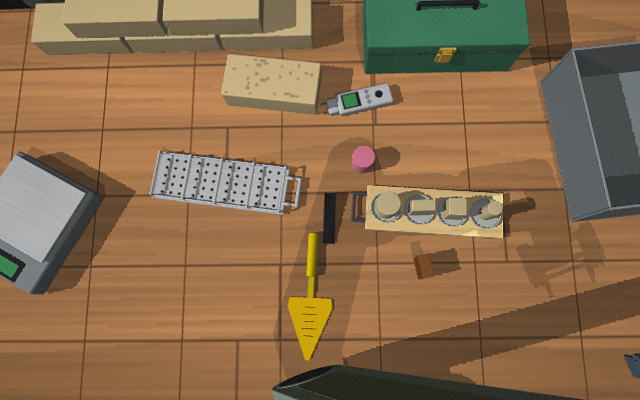

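View pics/scene0.png

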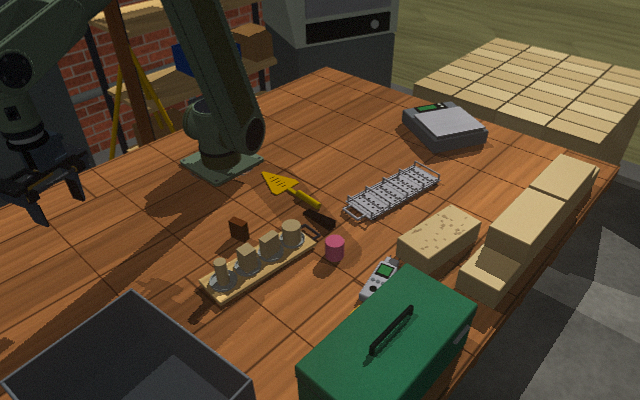

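Top view: the board is at (367–503, 185–238) with its handle on the left at (358,206), and the rack is at (152–290, 150–213) with its handle on the right at (296,190).
- Wide core: cream at (386,205). The pink one at (363,159) is a decoy.
- Slip or prism: cream at (422,208) and (455,209). The brown one at (425,263) is a decoy.
- Slim core: cream at (490,212).

I'll check this in a close crop.

```bash
python3 - <<'E'
import cv2,numpy as np
a=cv2.imread("pics/top0.png");s=cv2.imread("pics/scene0.png")
A=cv2.resize(a[178:246,348:512],None,fx=4.8,fy=4.8,interpolation=cv2.INTER_CUBIC)
B=cv2.resize(a[145:220,145:309],None,fx=3.5,fy=3.5,interpolation=cv2.INTER_CUBIC)
cv2.imwrite("pics/c1.png",A);print(A.shape)
C=cv2.resize(a[142:220,145:309],None,fx=4.8,fy=4.8,interpolation=cv2.INTER_CUBIC)
cv2.imwrite("pics/c2.png",C)
D=cv2.resize(s[212:308,190:350],None,fx=5,fy=5,interpolation=cv2.INTER_CUBIC)
cv2.imwrite("pics/c3.png",D)
E
```

```text
(326, 787, 3)
```

View pics/c1.png

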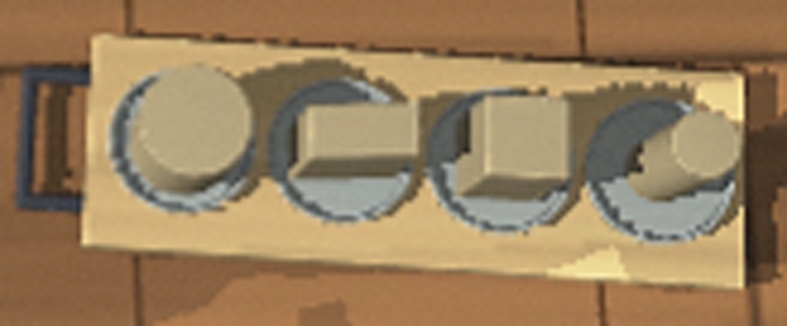

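View pics/c2.png

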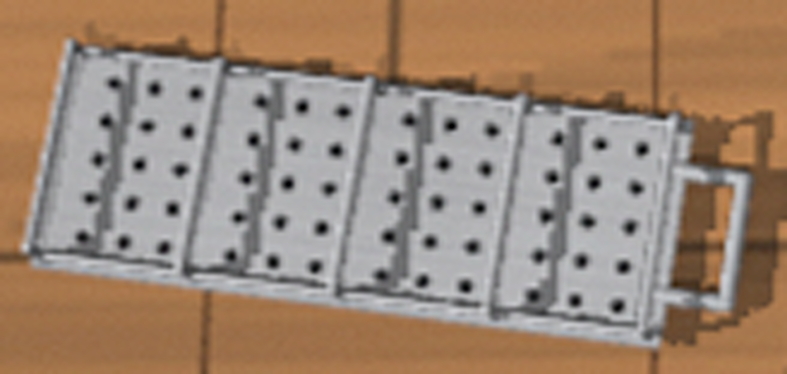

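View pics/c3.png

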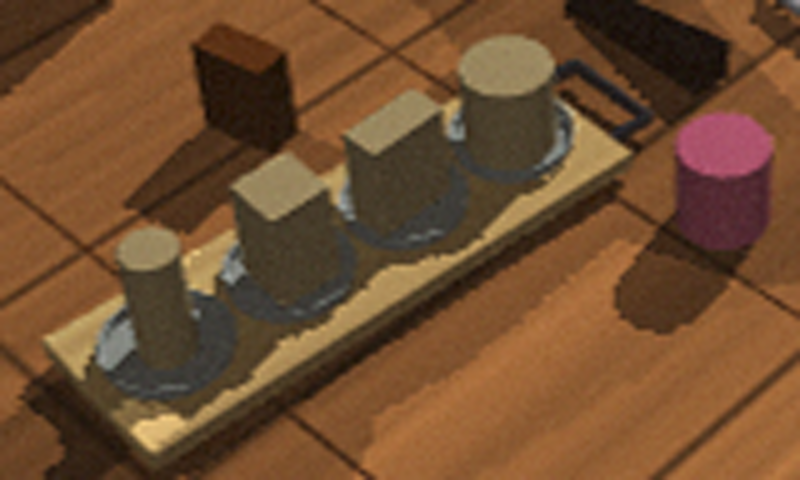

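The crop confirms the board order from the handle: wide core, slip, prism, slim core, all cream and in dishes. The handle is at the left end of the board, and the rack's handle is at its right end. Next I'll measure.

```bash
cat > h.py <<'E'
import cv2,numpy as np
from workcell import *
def ray(n,p,z):
    m=camera_model(n);K=np.array([[m['fx'],0,m['cx']],[0,m['fy'],m['cy']],[0,0,1]])
    u=cv2.undistortPoints(np.float64(p).reshape(-1,1,2),K,m['D']).reshape(-1,2)
    d=np.c_[u[:,0],-u[:,1],-np.ones(len(u))]@m['T'][:3,:3].T;o=m['T'][:3,3]
    return (o+d*((z-o[2])/d[:,2])[:,None])[:,:2]
def pix(n,P):
    m=camera_model(n);K=np.array([[m['fx'],0,m['cx']],[0,m['fy'],m['cy']],[0,0,1]])
    q=(np.float64(P)-m['T'][:3,3])@m['T'][:3,:3];q=q*[1,-1,-1]
    return cv2.projectPoints(q,np.zeros(3),np.zeros(3),K,m['D'])[0].reshape(-1,2)
def c1(p):return (np.float64(p)+.5)/4.8-.5+[348,178]
def c2(p):return (np.float64(p)+.5)/4.8-.5+[145,142]
def c3(p):return (np.float64(p)+.5)/5-.5+[190,212]
E
python3 - <<'E'
from h import *
np.set_printoptions(precision=1,suppress=True)
def pose(c,sx,nm):  # corners far-left, far-right, near-right, near-left in picture (left=+y)
    y=(c[0]+c[3]-c[1]-c[2])/2; L=np.linalg.norm(y)
    print(nm,c.mean(0),"L",L,"W",np.linalg.norm(c[0]-c[3]),np.linalg.norm(c[1]-c[2]),"ydir deg",np.degrees(np.arctan2(y[1],y[0])))
    return c.mean(0),y/L
b=ray("top",c1([(93,36),(745,72),(743,288),(82,244)]),18)
bc,by=pose(b,1,"board")   # handle at left
for k in(108,36,-36,-108):print(" dish",bc+by*k)
for nm,p,q,z in[("wide",(194,121),(507,66),73),("slip",(367,130),(396,122),79),("prism",(527,138),(280,187),81),("slim",(706,143),(149,248),89)]:
    print(nm,ray("top",c1([p]),z)[0],ray("scene",c3([q]),z)[0])
holes=ray("top",c2([(600,145),(575,301),(588,222),(451,125),(423,282),(437,203),(302,107),(273,267),(288,187),(154,88),(124,242),(139,165)]),13).reshape(4,3,2)
m=holes.mean(1);print("bays",m);d=m[3]-m[0];print("spacing",np.linalg.norm(d)/3,"dir",np.degrees(np.arctan2(d[1],d[0])),"centre",m.mean(0))
r=ray("top",c2([(72,47),(677,121),(657,335),(30,255)]),22);pose(r,1,"rackrails")
h=ray("top",c2([(72,45),(30,250),(218,63),(184,268),(371,82),(338,290),(522,100),(490,312),(677,121),(650,335)]),35).reshape(5,2,2);print("hoops",h.mean(1))
m=[];g=cv2.imread("pics/top0.png")
hsv=cv2.cvtColor(cv2.resize(g[178:246,348:512],None,fx=4.8,fy=4.8,interpolation=cv2.INTER_CUBIC),cv2.COLOR_BGR2HSV)
for p in[(194,121),(367,130),(527,138),(706,143)]:print(hsv[p[1],p[0]])
for p in[(305,150),(160,180),(475,150),(100,100)]:print(hsv[p[1],p[0]])
E
```

```text
board [ 462.7 -232.6] L 299.18055724451864 W 97.6168749987668 100.20198325135657 ydir deg 85.6136960293522
 dish [ 471.  -124.9]
 dish [ 465.5 -196.7]
 dish [ 460.  -268.5]
 dish [ 454.5 -340.3]
wide [ 471.1 -125.8] [ 473.6 -127.7]
slip [ 464.9 -199.4] [ 468.4 -199.4]
prism [ 460.  -267.4] [ 463.3 -269.8]
slim [ 455.2 -340.9] [ 456.8 -341.9]
bays [[521.  136.7]
 [531.5 207.9]
 [540.6 279. ]
 [552.4 350.5]]
spacing 72.06041065098297 dir 81.64425262204941 centre [536.4 243.5]
rackrails [537.  244.1] L 294.22357190280655 W 101.95000662801628 102.04877484640303 ydir deg 81.84185654283294
hoops [[556.  384.7]
 [546.2 313.8]
 [535.2 241.8]
 [524.7 171.3]
 [513.2  98.7]]
[ 21  74 180]
[ 21  75 183]
[ 21  77 181]
[ 21  77 180]
[ 21  76 177]
[ 20  76 147]
[ 21  77 173]
[ 20 104 203]
```

The two views agree to about 3 mm and the fits are consistent. I'll turn the wrist so the fingers close across the row (yaw 85.6).

Careful with the scale: shifts go in shares of 50 mm and turns go in shares of pi/2 rad. That gives: -8.4 degrees is -0.0933.

```bash
cat >> h.py <<'E'
def go(x,y,z,yaw):
    from scipy.spatial.transform import Rotation as R
    s=state();r=R.from_euler('xyz',s['ee_rot'],degrees=True)
    t=r.inv().apply(np.array([x,y,z])-s['ee_pos']);w=(r.inv()*R.from_euler('xyz',[180,0,yaw],degrees=True)).as_rotvec(degrees=True)
    print("tool move",t.round(1),"turn",w.round(1),"pose",np.round(s['ee_pos'],1),np.round(s['ee_rot'],1))
E
echo '[{"rz":-0.0933}, {"rz":-0.0933}, {"rz":-0.0933}, {"rz":-0.0933}, {"rz":-0.0933}, {"rz":-0.0933}, {"rz":-0.0933}, {"rz":-0.0933}]' > m.json && python3 -m pendant m.json 91 15
echo '[{}]' > m.json && python3 -m pendant m.json
python3 -c "
from h import *
go(456,-341.3,160,85.6);print(ray('top',[(425,263),(363,159),(330,220)],50))"
```

```text
time_s: 0.9
ee_pos: [180.7, -545.6, 213.5]
ee_rot: [-180.0, -0.1, 85.9]
force: [0.0, -0.3, -0.2]
gripper_width: 90.9
gripper_force: 0.0
time_s: 1.0
ee_pos: [180.7, -545.6, 213.6]
ee_rot: [-180.0, -0.0, 85.5]
force: [-0.2, 0.7, -0.5]
gripper_width: 90.8
gripper_force: 0.0
tool move [225.2 258.5  53.6] turn [-0.  -0.  -0.1] pose [ 180.7 -545.6  213.6] [-180.    -0.    85.5]
[[ 346.67431249 -200.69362643]
 [ 573.94964432  -77.91337676]
 [ 440.12981209   -3.9771328 ]]
```

To row units: 26 mm is 0.52, 25 mm is 0.5.

```bash
echo '[{"sx":0.44, "sy":0.52, "sz":0.08}, {"sx":0.44, "sy":0.52, "sz":0.08}, {"sx":0.46, "sy":0.52, "sz":0.08}, {"sx":0.46, "sy":0.52, "sz":0.08}, {"sx":0.46, "sy":0.52, "sz":0.08}, {"sx":0.44, "sy":0.5, "sz":0.08}, {"sx":0.44, "sy":0.5, "sz":0.08}, {"sx":0.44, "sy":0.5, "sz":0.08}]' > m.json && python3 -m pendant m.json
echo '[{"sx":0.46, "sy":0.54, "sz":0.2}, {"sx":0.46, "sy":0.54, "sz":0.22}, {}, {}]' > m.json && python3 -m pendant m.json 70 15
python3 -c "
from h import *
cv2.imwrite('pics/t1.png',cv2.resize(grab_frame('scene')[150:330,130:370],None,fx=3,fy=3))
go(456,-341.3,38,85.6)"
```

```text
time_s: 1.8
ee_pos: [400.0, -382.3, 181.6]
ee_rot: [-180.0, -0.0, 85.3]
force: [-0.3, -1.0, 0.2]
gripper_width: 90.7
gripper_force: 0.0
time_s: 2.2
ee_pos: [456.6, -341.2, 160.4]
ee_rot: [-179.9, -0.0, 85.5]
force: [-0.3, -0.4, -1.5]
gripper_width: 69.9
gripper_force: 0.0
tool move [  0.6  -0.2 122.9] turn [-0.   0.  -0.1] pose [ 456.2 -341.9  160.9] [-180.     0.    85.5]
```

View pics/t1.png

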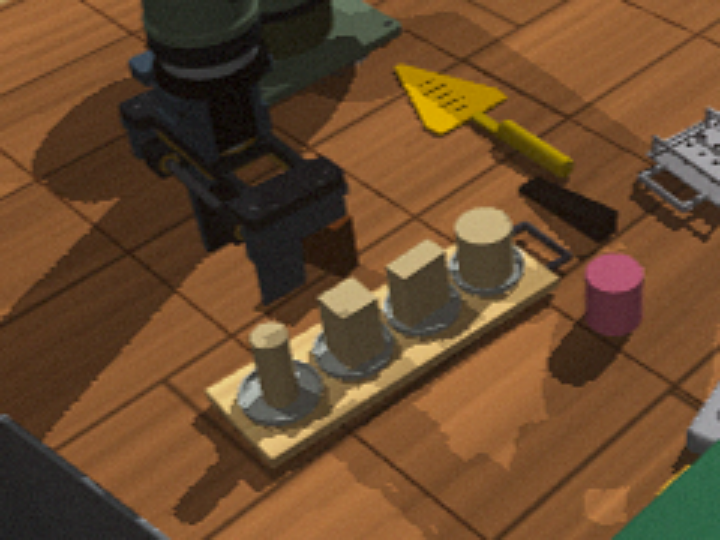

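The crop shows the open gripper at (240,272), up-left of the slim core at (270,340). The slim core is still in its dish, untouched. I'll check where the TCP should project, then descend.

To row units: 25 mm is 0.5, 24 mm is 0.48.

```bash
python3 -c "
from h import *
print((pix('scene',[[456.2,-341.7,160.5],[456,-341,89]])-[130,150])*3)"
echo '[{"sz":0.5}, {"sz":0.5}, {"sz":0.48}, {"sz":0.4}, {"sz":0.32}, {"sz":0.24}, {}]' > m.json && python3 -m pendant m.json
echo '[{}, {}, {}, {}, {}, {}, {}, {}]' > m.json && python3 -m pendant m.json 10 15
```

```text
[[253.53352688 265.10247751]
 [268.56845028 332.47605428]]
time_s: 2.95
ee_pos: [455.1, -341.9, 37.8]
ee_rot: [-179.9, -0.1, 85.4]
force: [-0.6, 0.3, -0.5]
gripper_width: 70.0
gripper_force: 0.0
time_s: 3.75
ee_pos: [456.7, -341.8, 39.3]
ee_rot: [180.0, 0.0, 85.5]
force: [0.2, 0.9, 2.4]
gripper_width: 29.3
gripper_force: 15.0
```

To row units: -25 mm is -0.5, -22 mm is -0.44.

```bash
echo '[{"sz":-0.12}, {"sz":-0.24}, {"sz":-0.44}, {"sz":-0.5}, {"sz":-0.5}, {"sz":-0.5}, {"sz":-0.3}, {}]' > m.json && python3 -m pendant m.json
python3 -c "
from h import *
go(551.6,350.1,168,81.8)"
```

```text
time_s: 4.55
ee_pos: [457.8, -342.7, 172.2]
ee_rot: [179.7, 0.2, 85.5]
force: [-0.3, 0.4, -0.4]
gripper_width: 29.3
gripper_force: 15.0
tool move [698.1  39.4   1.9] turn [0.3 0.2 3.7] pose [ 457.8 -342.7  172.2] [179.7   0.2  85.5]
```

To row units: 37 mm is 0.74, 22 mm is 0.44.

```bash
echo '[{"sx":0.2}, {"sx":0.44, "sy":0.02}, {"sx":0.74, "sy":0.04}, {"sx":0.74, "sy":0.04}, {"sx":0.74, "sy":0.04}, {"sx":0.74, "sy":0.04}, {"sx":0.74, "sy":0.04}, {"sx":0.74, "sy":0.04}]' > m.json && python3 -m pendant m.json
echo '[{"sx":0.74, "sy":0.04}, {"sx":0.74, "sy":0.04}, {"sx":0.74, "sy":0.04}, {"sx":0.74, "sy":0.04}, {"sx":0.74, "sy":0.04}, {"sx":0.74, "sy":0.04}, {"sx":0.74, "sy":0.04}, {"sx":0.74, "sy":0.04}]' > m.json && python3 -m pendant m.json
echo '[{"sx":0.74, "sy":0.04}, {"sx":0.74, "sy":0.04}, {"sx":0.78, "sy":0.04}, {"sx":0.44, "sy":0.04}, {"sx":0.2, "sy":0.04}, {"rz":0.02}, {"rz":0.0211}, {}]' > m.json && python3 -m pendant m.json
python3 -c "
from h import *
go(551.6,350.1,45,81.8)"
```

```text
time_s: 5.35
ee_pos: [488.1, -87.3, 167.6]
ee_rot: [-179.8, -0.0, 85.5]
force: [0.7, -0.3, -1.6]
gripper_width: 29.9
gripper_force: 15.0
time_s: 6.15
ee_pos: [526.8, 206.0, 167.4]
ee_rot: [-179.8, 0.1, 85.5]
force: [0.9, 0.1, -0.5]
gripper_width: 29.7
gripper_force: 15.0
time_s: 6.95
ee_pos: [548.8, 347.2, 167.9]
ee_rot: [-179.9, 0.1, 81.8]
force: [0.2, -0.6, -1.4]
gripper_width: 30.0
gripper_force: 15.0
tool move [  3.5   2.5 122.8] turn [-0.1  0.1  0. ] pose [548.8 347.2 167.9] [-1.799e+02  1.000e-01  8.180e+01]
```

To row units: 25 mm is 0.5, 2.5 mm is 0.05.

```bash
echo '[{"sx":0.06, "sy":0.05, "sz":0.2}, {"sz":0.5}, {"sz":0.5}, {"sz":0.5}, {"sz":0.4}, {"sz":0.28}, {}, {}]' > m.json && python3 -m pendant m.json
python3 -c "
from h import *
go(551.6,350.1,31,81.8)
a=grab_frame('top');b=grab_frame('scene')
A=cv2.resize(a[130:230,130:310],(800,444),interpolation=cv2.INTER_CUBIC)
cv2.imwrite('pics/t2.png',cv2.resize(b[150:240,320:480],(800,450),interpolation=cv2.INTER_CUBIC))"
```

```text
time_s: 7.75
ee_pos: [552.9, 350.7, 50.1]
ee_rot: [180.0, -0.0, 81.8]
force: [0.2, 0.7, -1.1]
gripper_width: 29.8
gripper_force: 15.0
tool move [-0.8 -1.2 19.1] turn [ 0. -0.  0.] pose [552.9 350.7  50.1] [180.   -0.   81.8]
```

View pics/t2.png

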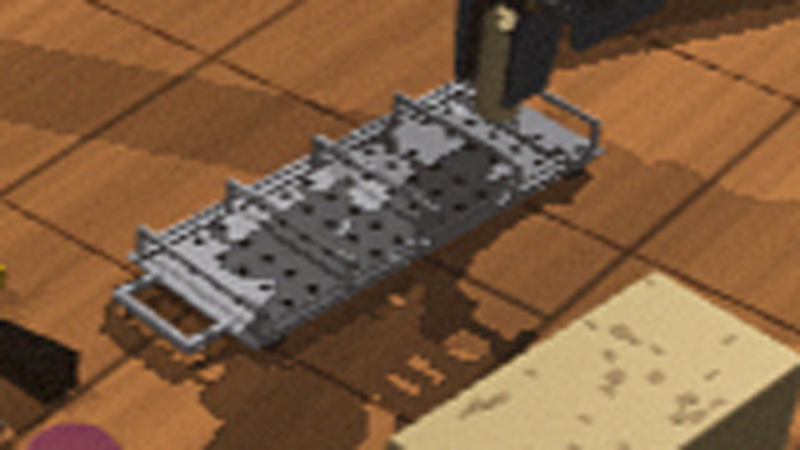

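The slim core hangs upright over the fourth (far) bay, with its underside near (495,112), clear of the hoops. I'll lower it gently.

To row units: 6 mm is 0.12, 5 mm is 0.1.

```bash
echo '[{"sy":-0.02, "sz":0.12}, {"sz":0.1}, {"sz":0.08}, {"sz":0.04}, {}, {}]' > m.json && python3 -m pendant m.json
echo '[{"sz":0.02}, {}, {}]' > m.json && python3 -m pendant m.json
```

```text
time_s: 8.45
ee_pos: [551.7, 350.9, 32.9]
ee_rot: [180.0, 0.0, 81.8]
force: [0.6, 0.1, -0.6]
gripper_width: 30.0
gripper_force: 15.0
time_s: 8.75
ee_pos: [551.6, 350.8, 32.0]
ee_rot: [180.0, 0.0, 81.8]
force: [-0.5, -0.4, -1.0]
gripper_width: 29.6
gripper_force: 15.0
```

To row units: 1 mm is 0.02.

```bash
echo '[{"sz":0.02}, {}, {}]' > m.json && python3 -m pendant m.json
echo '[{"sz":0.014}, {}, {}]' > m.json && python3 -m pendant m.json
```

```text
time_s: 9.05
ee_pos: [551.8, 350.9, 31.3]
ee_rot: [180.0, -0.0, 81.8]
force: [0.3, -0.8, 2.3]
gripper_width: 29.8
gripper_force: 15.0
time_s: 9.35
ee_pos: [551.8, 351.0, 31.3]
ee_rot: [180.0, -0.0, 81.8]
force: [-1.1, 0.1, 5.2]
gripper_width: 29.4
gripper_force: 15.0
```

Contact is felt at about 5 N. I'll release, rise and go back for the prism.

To row units: -30 mm is -0.6, -28 mm is -0.56.

```bash
echo '[{}, {}, {}, {}]' > m.json && python3 -m pendant m.json 50 15
echo '[{"sz":-0.2}, {"sz":-0.4}, {"sz":-0.56}, {"sz":-0.6}, {"sz":-0.5}, {"sz":-0.3}, {}]' > m.json && python3 -m pendant m.json
python3 -c "
from h import *
go(461.5,-268.5,150,85.6)"
```

```text
time_s: 9.75
ee_pos: [551.5, 350.8, 29.9]
ee_rot: [-180.0, 0.0, 81.8]
force: [-0.3, 0.6, -0.2]
gripper_width: 49.9
gripper_force: 0.0
time_s: 10.45
ee_pos: [553.0, 351.7, 161.8]
ee_rot: [179.7, -0.2, 81.8]
force: [0.2, -0.0, 0.2]
gripper_width: 50.2
gripper_force: 0.0
tool move [-627.    -2.4    9.2] turn [ 0.3 -0.2 -3.8] pose [553.  351.7 161.8] [179.7  -0.2  81.8]
```

To row units: -38 mm is -0.76, -20 mm is -0.4.

```bash
echo '[{"sx":-0.4}, {"sx":-0.76}, {"sx":-0.76}, {"sx":-0.76}, {"sx":-0.76}, {"sx":-0.76}, {"sx":-0.76}, {"sx":-0.76}]' > m.json && python3 -m pendant m.json 75
echo '[{"sx":-0.76}, {"sx":-0.76}, {"sx":-0.76}, {"sx":-0.76}, {"sx":-0.76}, {"sx":-0.76}, {"sx":-0.76}, {"sx":-0.76}]' > m.json && python3 -m pendant m.json
echo '[{"sx":-0.64}, {"sx":-0.1, "sy":-0.04, "rz":-0.0422}, {}, {}]' > m.json && python3 -m pendant m.json
python3 -c "
from h import *
go(461.5,-268.5,38,85.6)"
```

```text
time_s: 11.25
ee_pos: [509.9, 66.2, 157.5]
ee_rot: [-179.9, 0.0, 81.8]
force: [1.8, -1.0, 0.5]
gripper_width: 74.8
gripper_force: 0.0
time_s: 12.05
ee_pos: [466.7, -234.4, 157.5]
ee_rot: [-179.9, -0.0, 81.8]
force: [0.6, 0.6, 0.2]
gripper_width: 75.0
gripper_force: 0.0
time_s: 12.45
ee_pos: [460.0, -269.0, 157.6]
ee_rot: [-179.9, -0.0, 85.5]
force: [-0.3, -0.0, -0.2]
gripper_width: 75.0
gripper_force: 0.0
tool move [  0.5   1.6 119.6] turn [-0.1 -0.  -0.1] pose [ 460.  -269.   157.6] [-179.9   -0.    85.5]
```

To row units: 25 mm is 0.5, 24 mm is 0.48.

```bash
echo '[{"sy":0.02, "sz":0.5}, {"sz":0.5}, {"sz":0.48}, {"sz":0.4}, {"sz":0.3}, {"sz":0.2}, {}]' > m.json && python3 -m pendant m.json
echo '[{}, {}, {}, {}, {}, {}, {}]' > m.json && python3 -m pendant m.json 10 20
echo '[{"sz":-0.12}, {"sz":-0.24}, {"sz":-0.44}, {"sz":-0.5}, {"sz":-0.5}, {"sz":-0.5}, {"sz":-0.3}, {}]' > m.json && python3 -m pendant m.json
python3 -c "
from h import *
go(541.3,278.8,168,81.8)"
```

```text
time_s: 13.15
ee_pos: [460.8, -268.4, 38.1]
ee_rot: [-179.9, -0.1, 85.7]
force: [0.2, -0.4, -0.0]
gripper_width: 74.9
gripper_force: 0.0
time_s: 13.85
ee_pos: [461.6, -269.8, 39.6]
ee_rot: [180.0, 0.0, 85.6]
force: [-0.2, 0.9, 1.7]
gripper_width: 35.7
gripper_force: 20.0
time_s: 14.65
ee_pos: [462.7, -270.4, 172.3]
ee_rot: [179.7, 0.2, 85.6]
force: [0.1, -0.2, -2.5]
gripper_width: 35.9
gripper_force: 20.0
tool move [553.6  36.5   2.9] turn [0.3 0.1 3.8] pose [ 462.7 -270.4  172.3] [179.7   0.2  85.6]
```

To row units: 36 mm is 0.72, 24 mm is 0.48.

```bash
echo '[{"sx":0.2}, {"sx":0.48, "sy":0.04}, {"sx":0.72, "sy":0.04}, {"sx":0.72, "sy":0.04}, {"sx":0.72, "sy":0.04}, {"sx":0.72, "sy":0.04}, {"sx":0.72, "sy":0.04}, {"sx":0.72, "sy":0.04}]' > m.json && python3 -m pendant m.json
echo '[{"sx":0.72, "sy":0.04}, {"sx":0.72, "sy":0.04}, {"sx":0.72, "sy":0.04}, {"sx":0.72, "sy":0.04}, {"sx":0.72, "sy":0.04}, {"sx":0.72, "sy":0.04}, {"sx":0.72, "sy":0.06}, {"sx":0.58, "sy":0.06}]' > m.json && python3 -m pendant m.json
echo '[{"sx":0.36, "sy":0.06}, {"sx":0.14, "sy":0.04}, {"rz":0.0211}, {"rz":0.0211}, {}, {}]' > m.json && python3 -m pendant m.json
python3 -c "
from h import *
go(541.3,278.8,49,81.8)"
```

```text
time_s: 15.45
ee_pos: [493.1, -19.3, 167.9]
ee_rot: [-179.8, -0.0, 85.6]
force: [-0.3, 0.4, -1.9]
gripper_width: 36.3
gripper_force: 20.0
time_s: 16.25
ee_pos: [532.4, 259.6, 167.5]
ee_rot: [-179.8, 0.1, 85.7]
force: [0.3, -0.2, -2.8]
gripper_width: 36.1
gripper_force: 20.0
time_s: 16.85
ee_pos: [540.5, 281.0, 169.0]
ee_rot: [-180.0, 0.1, 81.8]
force: [0.4, -0.0, -1.1]
gripper_width: 35.7
gripper_force: 20.0
tool move [ -2.    1.2 120. ] turn [-0.   0.1  0. ] pose [540.5 281.  169. ] [-1.80e+02  1.00e-01  8.18e+01]
```

To row units: 25 mm is 0.5, 20 mm is 0.4.

```bash
echo '[{"sx":-0.04, "sy":0.02, "sz":0.2}, {"sz":0.5}, {"sz":0.5}, {"sz":0.5}, {"sz":0.4}, {"sz":0.28}, {}, {}]' > m.json && python3 -m pendant m.json
python3 -c "
from h import *
go(541.3,278.8,33,81.8)
b=grab_frame('scene')
cv2.imwrite('pics/t3.png',cv2.resize(b[150:240,320:480],(800,450),interpolation=cv2.INTER_CUBIC))"
```

```text
time_s: 17.65
ee_pos: [541.8, 279.8, 50.4]
ee_rot: [180.0, -0.0, 81.8]
force: [-0.2, -0.5, -0.9]
gripper_width: 36.3
gripper_force: 20.0
tool move [-1.1 -0.4 17.4] turn [ 0. -0.  0.] pose [541.8 279.8  50.4] [180.   -0.   81.8]
```

View pics/t3.png

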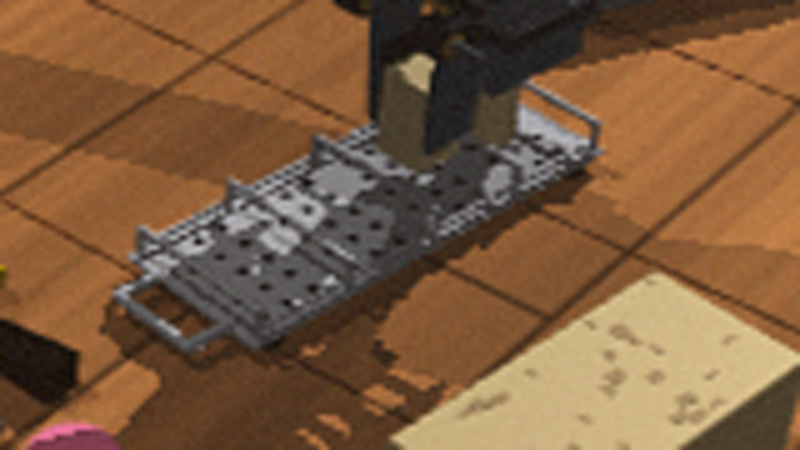

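The prism, underside near (425,160), hangs upright over bay 3. The slim core stands behind it near (497,115).

To row units: 6 mm is 0.12, 5 mm is 0.1.

```bash
echo '[{"sx":-0.02, "sz":0.12}, {"sz":0.1}, {"sz":0.08}, {"sz":0.04}, {}, {}]' > m.json && python3 -m pendant m.json
echo '[{"sz":0.02}, {}, {}]' > m.json && python3 -m pendant m.json
echo '[{"sz":0.016}, {}, {}]' > m.json && python3 -m pendant m.json
```

```text
time_s: 18.3
ee_pos: [541.4, 278.9, 33.2]
ee_rot: [180.0, 0.0, 81.8]
force: [-0.5, 0.6, -1.6]
gripper_width: 35.8
gripper_force: 20.0
time_s: 18.6
ee_pos: [541.4, 278.9, 32.3]
ee_rot: [180.0, -0.0, 81.8]
force: [-0.2, -0.4, -1.8]
gripper_width: 36.1
gripper_force: 20.0
time_s: 18.9
ee_pos: [541.5, 278.9, 31.6]
ee_rot: [180.0, -0.0, 81.8]
force: [0.6, -0.5, 0.2]
gripper_width: 35.8
gripper_force: 20.0
```

To row units: 0.5 mm is 0.01.

```bash
echo '[{"sz":0.01}, {}, {}]' > m.json && python3 -m pendant m.json
echo '[{}, {}, {}, {}]' > m.json && python3 -m pendant m.json 56
echo '[{"sz":-0.2}, {"sz":-0.4}, {"sz":-0.56}, {"sz":-0.6}, {"sz":-0.5}, {"sz":-0.3}, {}, {}]' > m.json && python3 -m pendant m.json
python3 -c "
from h import *
go(466,-199,158,85.6)"
```

```text
time_s: 19.2
ee_pos: [541.5, 278.9, 31.6]
ee_rot: [180.0, -0.0, 81.8]
force: [-1.9, -0.0, 5.8]
gripper_width: 35.9
gripper_force: 20.0
time_s: 19.6
ee_pos: [541.2, 278.8, 30.6]
ee_rot: [-180.0, 0.0, 81.8]
force: [1.3, -0.2, -0.1]
gripper_width: 56.2
gripper_force: 0.0
time_s: 20.4
ee_pos: [541.1, 278.8, 159.0]
ee_rot: [180.0, 0.0, 81.8]
force: [-1.1, 0.2, 0.3]
gripper_width: 56.6
gripper_force: 0.0
tool move [-483.6   -6.4    1. ] turn [ 0.   0.  -3.8] pose [541.1 278.8 159. ] [180.    0.   81.8]
```

To row units: -38 mm is -0.76, -20 mm is -0.4.

```bash
echo '[{"sx":-0.4}, {"sx":-0.76}, {"sx":-0.76}, {"sx":-0.76}, {"sx":-0.76}, {"sx":-0.76}, {"sx":-0.76}, {"sx":-0.76}]' > m.json && python3 -m pendant m.json 68
echo '[{"sx":-0.76}, {"sx":-0.76}, {"sx":-0.76}, {"sx":-0.76}, {"sx":-0.6, "sy":-0.06}, {"sx":-0.3, "sy":-0.06, "rz":-0.0422}, {}, {}]' > m.json && python3 -m pendant m.json
python3 -c "
from h import *
go(466,-199,38,85.6)"
```

```text
time_s: 21.2
ee_pos: [498.7, -6.5, 157.8]
ee_rot: [-179.8, 0.1, 81.8]
force: [0.3, 0.6, -0.3]
gripper_width: 68.3
gripper_force: 0.0
time_s: 22.0
ee_pos: [465.5, -198.3, 158.1]
ee_rot: [-179.9, -0.1, 85.5]
force: [0.6, -0.6, -0.7]
gripper_width: 67.7
gripper_force: 0.0
tool move [ -0.7   0.7 120.1] turn [-0.1 -0.1 -0.1] pose [ 465.5 -198.3  158.1] [-1.799e+02 -1.000e-01  8.550e+01]
```

To row units: 25 mm is 0.5, 24 mm is 0.48.

```bash
echo '[{"sz":0.5}, {"sz":0.5}, {"sz":0.48}, {"sz":0.4}, {"sz":0.3}, {"sz":0.2}, {}]' > m.json && python3 -m pendant m.json
echo '[{}, {}, {}, {}, {}, {}, {}, {}]' > m.json && python3 -m pendant m.json 10 20
echo '[{"sz":-0.12}, {"sz":-0.24}, {"sz":-0.44}, {"sz":-0.5}, {"sz":-0.5}, {"sz":-0.5}, {"sz":-0.3}, {}]' > m.json && python3 -m pendant m.json
echo '[{}, {}]' > m.json && python3 -m pendant m.json
python3 -c "
from h import *
go(531.1,207.6,168,81.8)"
```

```text
time_s: 22.7
ee_pos: [465.8, -197.2, 38.7]
ee_rot: [-179.8, -0.1, 85.7]
force: [-0.3, 0.6, 0.6]
gripper_width: 67.7
gripper_force: 0.0
time_s: 23.5
ee_pos: [466.7, -198.5, 40.2]
ee_rot: [180.0, 0.0, 85.6]
force: [-0.9, -0.3, 2.1]
gripper_width: 24.1
gripper_force: 20.0
time_s: 24.3
ee_pos: [468.1, -199.0, 172.9]
ee_rot: [179.7, 0.1, 85.6]
force: [0.7, -0.6, -1.4]
gripper_width: 24.1
gripper_force: 20.0
time_s: 24.5
ee_pos: [465.9, -198.0, 169.0]
ee_rot: [-179.9, -0.0, 85.6]
force: [-0.2, -0.3, -1.5]
gripper_width: 23.8
gripper_force: 20.0
tool move [409.4  34.1   1.2] turn [-0.1 -0.   3.8] pose [ 465.9 -198.   169. ] [-179.9   -0.    85.6]
```

To row units: 36 mm is 0.72, 24 mm is 0.48.

```bash
echo '[{"sx":0.2}, {"sx":0.48, "sy":0.04}, {"sx":0.72, "sy":0.06}, {"sx":0.72, "sy":0.06}, {"sx":0.72, "sy":0.06}, {"sx":0.72, "sy":0.06}, {"sx":0.72, "sy":0.06}, {"sx":0.72, "sy":0.06}]' > m.json && python3 -m pendant m.json
echo '[{"sx":0.72, "sy":0.06}, {"sx":0.72, "sy":0.06}, {"sx":0.72, "sy":0.06}, {"sx":0.6, "sy":0.06}, {"sx":0.32, "sy":0.04}, {"sx":0.1}, {"rz":0.0211}, {"rz":0.0211}]' > m.json && python3 -m pendant m.json
echo '[{}, {}]' > m.json && python3 -m pendant m.json
python3 -c "
from h import *
go(531.1,207.6,49,81.8)"
```

```text
time_s: 25.3
ee_pos: [505.0, 51.5, 169.2]
ee_rot: [-179.9, 0.0, 85.6]
force: [1.4, -0.3, -1.2]
gripper_width: 23.9
gripper_force: 20.0
time_s: 26.1
ee_pos: [531.2, 205.9, 169.5]
ee_rot: [-179.9, 0.1, 81.7]
force: [-0.7, 0.8, -1.8]
gripper_width: 23.7
gripper_force: 20.0
time_s: 26.3
ee_pos: [531.5, 205.9, 169.8]
ee_rot: [-180.0, 0.0, 81.8]
force: [-0.7, 0.1, -1.2]
gripper_width: 23.8
gripper_force: 20.0
tool move [  1.7  -0.6 120.8] turn [-0.  0.  0.] pose [531.5 205.9 169.8] [-180.     0.    81.8]
```

To row units: 25 mm is 0.5, 2.5 mm is 0.05.

```bash
echo '[{"sx":0.05, "sy":-0.01, "sz":0.2}, {"sz":0.5}, {"sz":0.5}, {"sz":0.5}, {"sz":0.4}, {"sz":0.28}, {}, {}]' > m.json && python3 -m pendant m.json
python3 -c "
from h import *
go(531.1,208.6,34,81.8)
b=grab_frame('scene')
cv2.imwrite('pics/t4.png',cv2.resize(b[150:240,320:480],(800,450),interpolation=cv2.INTER_CUBIC))"
```

```text
time_s: 27.1
ee_pos: [531.6, 209.3, 50.7]
ee_rot: [-180.0, 0.0, 81.8]
force: [0.8, -0.2, -2.0]
gripper_width: 24.2
gripper_force: 20.0
tool move [-0.7 -0.4 16.7] turn [-0.  0.  0.] pose [531.6 209.3  50.7] [-180.     0.    81.8]
```

View pics/t4.png

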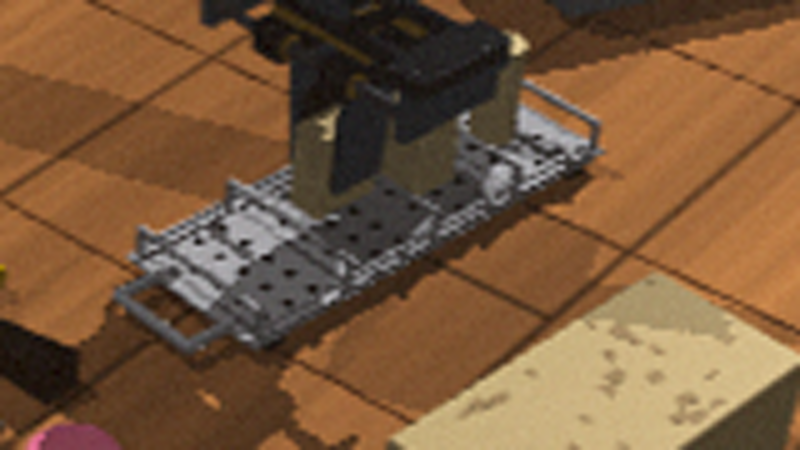

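The slip, underside near (330,205), hangs over bay 2. The prism (425,170) and slim core (495,120) are standing.

```bash
echo '[{"sx":-0.01, "sz":0.12}, {"sz":0.1}, {"sz":0.08}, {"sz":0.04}, {}, {}]' > m.json && python3 -m pendant m.json
echo '[{"sz":0.02}, {}, {}]' > m.json && python3 -m pendant m.json
echo '[{"sz":0.016}, {}, {}]' > m.json && python3 -m pendant m.json
```

```text
time_s: 27.75
ee_pos: [531.6, 208.9, 33.9]
ee_rot: [180.0, 0.0, 81.8]
force: [0.8, 0.1, -1.5]
gripper_width: 24.0
gripper_force: 20.0
time_s: 28.05
ee_pos: [531.6, 208.9, 33.0]
ee_rot: [180.0, 0.0, 81.8]
force: [-0.1, 0.8, -0.6]
gripper_width: 23.5
gripper_force: 20.0
time_s: 28.35
ee_pos: [531.7, 208.9, 32.2]
ee_rot: [180.0, -0.0, 81.8]
force: [-0.5, 0.5, -1.5]
gripper_width: 24.0
gripper_force: 20.0
```

To row units: 0.8 mm is 0.016.

```bash
echo '[{"sz":0.016}, {}, {}]' > m.json && python3 -m pendant m.json
echo '[{}, {}, {}, {}]' > m.json && python3 -m pendant m.json 46
echo '[{"sz":-0.2}, {"sz":-0.4}, {"sz":-0.56}, {"sz":-0.6}, {"sz":-0.5}, {"sz":-0.3}, {}, {}]' > m.json && python3 -m pendant m.json
python3 -c "
from h import *
go(472,-126.5,158,85.6)"
```

```text
time_s: 28.65
ee_pos: [531.7, 208.9, 32.1]
ee_rot: [180.0, -0.0, 81.8]
force: [-1.3, -0.5, 4.8]
gripper_width: 24.0
gripper_force: 20.0
time_s: 29.05
ee_pos: [531.6, 208.9, 31.1]
ee_rot: [-180.0, 0.0, 81.8]
force: [0.5, 0.1, -0.3]
gripper_width: 45.9
gripper_force: 0.0
time_s: 29.85
ee_pos: [531.4, 208.8, 159.4]
ee_rot: [180.0, -0.0, 81.8]
force: [0.5, 0.8, -1.3]
gripper_width: 45.5
gripper_force: 0.0
tool move [-340.3  -11.1    1.4] turn [ 0.  -0.  -3.8] pose [531.4 208.8 159.4] [180.   -0.   81.8]
```

To row units: -36 mm is -0.72, -20 mm is -0.4.

```bash
echo '[{"sx":-0.4}, {"sx":-0.72, "sy":-0.02}, {"sx":-0.72, "sy":-0.02}, {"sx":-0.72, "sy":-0.02}, {"sx":-0.72, "sy":-0.02}, {"sx":-0.72, "sy":-0.02}, {"sx":-0.72, "sy":-0.02}, {"sx":-0.72, "sy":-0.02}]' > m.json && python3 -m pendant m.json 84
echo '[{"sx":-0.72, "sy":-0.04}, {"sx":-0.44, "sy":-0.04}, {"sx":-0.2, "rz":-0.0422}, {}, {}]' > m.json && python3 -m pendant m.json
python3 -c "
from h import *
go(472,-126.5,38,85.6)"
```

```text
time_s: 30.65
ee_pos: [484.6, -60.6, 158.0]
ee_rot: [-179.8, 0.0, 81.8]
force: [0.2, 0.2, -0.0]
gripper_width: 84.0
gripper_force: 0.0
time_s: 31.15
ee_pos: [471.8, -125.8, 158.5]
ee_rot: [-179.9, -0.0, 85.5]
force: [-0.3, 0.2, -0.9]
gripper_width: 83.8
gripper_force: 0.0
tool move [ -0.8   0.5 120.4] turn [-0.1 -0.  -0.1] pose [ 471.8 -125.8  158.5] [-179.9   -0.    85.5]
```

To row units: 25 mm is 0.5, 24 mm is 0.48.

```bash
echo '[{"sx":-0.01, "sz":0.5}, {"sz":0.5}, {"sz":0.48}, {"sz":0.4}, {"sz":0.3}, {"sz":0.2}, {}]' > m.json && python3 -m pendant m.json
echo '[{}, {}, {}, {}, {}, {}, {}]' > m.json && python3 -m pendant m.json 20 25
echo '[{"sz":-0.12}, {"sz":-0.24}, {"sz":-0.44}, {"sz":-0.5}, {"sz":-0.5}, {"sz":-0.5}, {"sz":-0.3}, {}]' > m.json && python3 -m pendant m.json
echo '[{}, {}]' > m.json && python3 -m pendant m.json
python3 -c "
from h import *
go(520.8,136.3,168,81.8)"
```

```text
time_s: 31.85
ee_pos: [471.4, -125.7, 39.1]
ee_rot: [-179.8, -0.0, 85.6]
force: [0.4, 0.1, -0.3]
gripper_width: 84.1
gripper_force: 0.0
time_s: 32.55
ee_pos: [472.7, -126.7, 40.8]
ee_rot: [179.9, 0.0, 85.6]
force: [-0.4, -0.5, 4.3]
gripper_width: 49.3
gripper_force: 25.0
time_s: 33.35
ee_pos: [473.3, -126.9, 172.2]
ee_rot: [179.8, 0.1, 85.6]
force: [0.2, -0.9, -2.2]
gripper_width: 49.8
gripper_force: 25.0
time_s: 33.55
ee_pos: [471.2, -126.3, 169.0]
ee_rot: [-179.8, -0.0, 85.6]
force: [-0.7, -0.2, -1.8]
gripper_width: 49.9
gripper_force: 25.0
tool move [265.6  29.4   1. ] turn [-0.2 -0.   3.8] pose [ 471.2 -126.3  169. ] [-179.8   -0.    85.6]
```

To row units: 36 mm is 0.72, 28 mm is 0.56.

```bash
echo '[{"sx":0.24, "sy":0.02}, {"sx":0.52, "sy":0.06}, {"sx":0.72, "sy":0.08}, {"sx":0.72, "sy":0.08}, {"sx":0.72, "sy":0.08}, {"sx":0.72, "sy":0.08}, {"sx":0.72, "sy":0.08}, {"sx":0.56, "sy":0.06}]' > m.json && python3 -m pendant m.json
echo '[{"sx":0.32, "sy":0.04}, {"sx":0.08}, {"rz":0.0211}, {"rz":0.0211}, {}, {}]' > m.json && python3 -m pendant m.json
python3 -c "
from h import *
go(520.8,136.3,49,81.8)"
```

```text
time_s: 34.35
ee_pos: [517.5, 119.5, 169.5]
ee_rot: [-179.9, -0.0, 85.7]
force: [0.4, -0.4, -1.8]
gripper_width: 49.9
gripper_force: 25.0
time_s: 34.95
ee_pos: [521.2, 135.6, 170.2]
ee_rot: [-180.0, 0.0, 81.8]
force: [-0.5, -1.0, -1.8]
gripper_width: 49.5
gripper_force: 25.0
tool move [  0.7  -0.5 121.2] turn [-0.  0.  0.] pose [521.2 135.6 170.2] [-180.     0.    81.8]
```

To row units: 25 mm is 0.5, 20 mm is 0.4.

```bash
echo '[{"sx":0.01, "sy":-0.01, "sz":0.2}, {"sz":0.5}, {"sz":0.5}, {"sz":0.5}, {"sz":0.4}, {"sz":0.28}, {}, {}]' > m.json && python3 -m pendant m.json
python3 -c "
from h import *
go(520.8,136.3,34,81.8)
b=grab_frame('scene')
cv2.imwrite('pics/t5.png',cv2.resize(b[150:240,320:480],(800,450),interpolation=cv2.INTER_CUBIC))"
```

```text
time_s: 35.75
ee_pos: [521.0, 136.8, 51.1]
ee_rot: [-180.0, 0.0, 81.8]
force: [0.2, 0.6, -1.8]
gripper_width: 49.9
gripper_force: 25.0
tool move [-0.5 -0.2 17.1] turn [-0.  0.  0.] pose [521.  136.8  51.1] [-180.     0.    81.8]
```

View pics/t5.png

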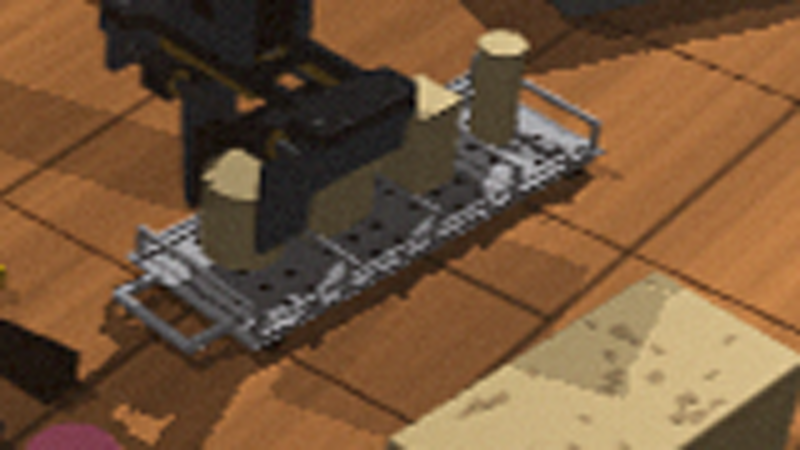

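The wide core, underside near (240,265), hangs over bay 1 beside the handle. The other three are standing.

To row units: 6 mm is 0.12, 5 mm is 0.1.

```bash
echo '[{"sx":-0.01, "sz":0.12}, {"sz":0.1}, {"sz":0.08}, {"sz":0.04}, {}, {}]' > m.json && python3 -m pendant m.json
echo '[{"sz":0.016}, {}, {}]' > m.json && python3 -m pendant m.json
echo '[{"sz":0.016}, {}, {}]' > m.json && python3 -m pendant m.json
```

```text
time_s: 36.4
ee_pos: [521.1, 136.5, 34.4]
ee_rot: [180.0, -0.0, 81.8]
force: [0.7, 0.1, -2.4]
gripper_width: 49.4
gripper_force: 25.0
time_s: 36.7
ee_pos: [521.1, 136.5, 33.6]
ee_rot: [180.0, 0.0, 81.8]
force: [0.7, -0.3, -2.6]
gripper_width: 49.5
gripper_force: 25.0
time_s: 37.0
ee_pos: [521.1, 136.5, 32.8]
ee_rot: [180.0, -0.0, 81.8]
force: [0.2, 0.2, -0.2]
gripper_width: 49.4
gripper_force: 25.0
```

Careful with the scale: shifts go in shares of 50 mm and turns go in shares of pi/2 rad. That gives: 0.5 mm is 0.01.

```bash
echo '[{"sz":0.01}, {}, {}]' > m.json && python3 -m pendant m.json
echo '[{}, {}, {}, {}]' > m.json && python3 -m pendant m.json 68
echo '[{"sz":-0.2}, {"sz":-0.4}, {"sz":-0.56}, {"sz":-0.6}, {"sz":-0.5}, {"sz":-0.3}, {}, {}]' > m.json && python3 -m pendant m.json
echo '[{"sx":-0.4, "sz":-0.1}, {"sx":-0.72, "sz":-0.1}, {"sx":-0.72}, {"sx":-0.72}, {"sx":-0.72}, {"sx":-0.72}, {"sx":-0.4}, {}]' > m.json && python3 -m pendant m.json
python3 -c "
from h import *
a=grab_frame('top');b=grab_frame('scene')
cv2.imwrite('pics/t6.png',cv2.resize(a[142:220,145:309],None,fx=4.8,fy=4.8,interpolation=cv2.INTER_CUBIC))
cv2.imwrite('pics/t7.png',cv2.resize(b[150:240,320:480],(800,450),interpolation=cv2.INTER_CUBIC))"
```

```text
time_s: 37.3
ee_pos: [521.2, 136.5, 32.8]
ee_rot: [180.0, -0.0, 81.8]
force: [-1.8, -0.6, 5.9]
gripper_width: 49.3
gripper_force: 25.0
time_s: 37.7
ee_pos: [521.0, 136.5, 32.0]
ee_rot: [-180.0, 0.0, 81.8]
force: [-0.2, 0.7, -0.2]
gripper_width: 67.9
gripper_force: 0.0
time_s: 38.5
ee_pos: [520.8, 136.4, 160.3]
ee_rot: [180.0, -0.0, 81.8]
force: [-0.1, 0.3, -0.1]
gripper_width: 68.2
gripper_force: 0.0
time_s: 39.3
ee_pos: [488.5, -83.2, 168.9]
ee_rot: [-179.8, 0.0, 81.6]
force: [0.9, 1.3, -0.5]
gripper_width: 68.0
gripper_force: 0.0
```

View pics/t6.png

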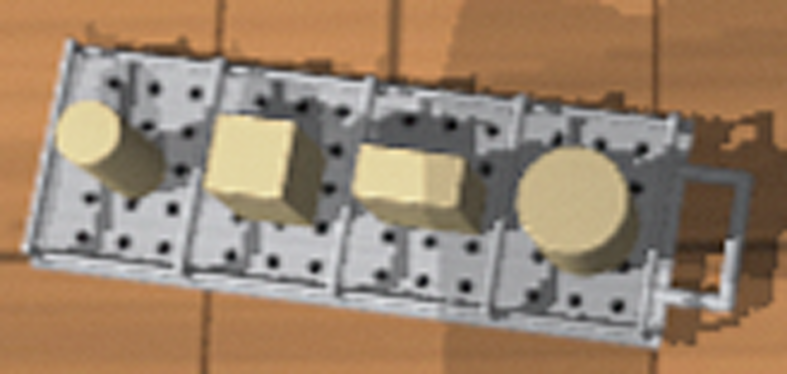

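View pics/t7.png

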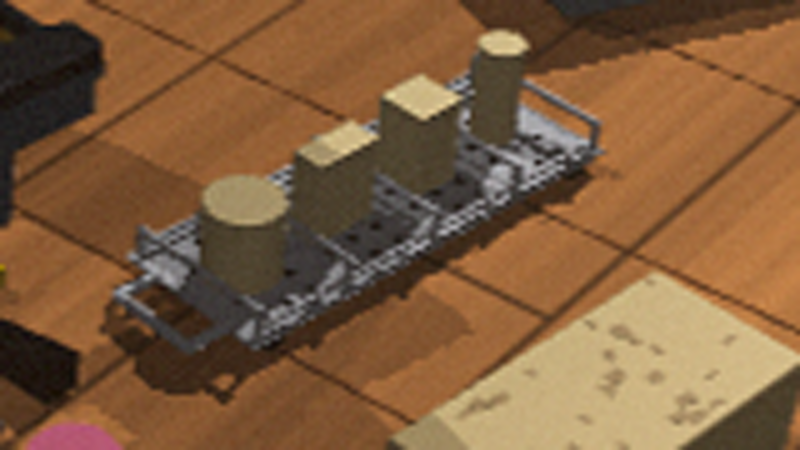

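Both views show the four pieces standing upright, one to a bay. In the top crop the tops are at slim (89,133), prism (250,155), slip (410,175) and wide (573,195). I'll check the offsets from the bay centres and hand in if they are good.

```bash
python3 - <<'E'
from h import *
ok=True
for n,p,z,t in[("slim",(89,133),81,(551.6,350.1)),("prism",(250,155),73,(541.3,278.8)),("slip",(410,175),71,(531.1,207.6)),("wide",(573,195),65,(520.8,136.3))]:
    e=ray("top",c2([p]),z)[0]-t;print(n,e.round(1));ok&=np.abs(e).max()<9
if ok:print(job_done())
E
```

```text
slim [-2.2  0.1]
prism [-1.1  1.1]
slip [-0.7  0.7]
wide [ 0.7 -0.1]
the job is handed in; nothing more can be done
None
```

The job is handed in: wide core, slip, prism and slim core stand upright in that order from the rack's handle, each measured within about 3 mm of its bay centre and set down softly, after about 39 s of robot time.

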